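Swap the parts on the loading mats and hold the test box open

TASK

I am about to load the shielded test box, but its two parts lie on each other's mats: swap them so that the gold module lies on the middle of the green mat and the black finned attenuator on the middle of the orange mat, each lengthwise along its mat, with the box still shut. Then lift the box's self-closing lid by its red handle bar and hold it open at 60 degrees, in line with the red mark on the box's side scale; finish while still holding it there. Leave the antenna tower, the solder spool and the marker pen alone.

Things in the scene. Friction and masses are not known exactly. Their poses are not given: they have to be found in the camera images.
- module_mid (a point): centre (half-way up) of the gold module, a loose upright block 42 (x) x 84 (y) x 34 (z) mm, 0.2 to 0.37 kg. Grip it across the 42 mm (along its x). A black knob (16 mm diameter) stands 14 mm out of its -x side, 18 mm from the middle towards +y; gripped 12 mm from the middle towards -y the fingers clear it (the knob does not stop them). Starts on the orange mat, roughly lengthwise.
- attenuator_mid (a point): centre (half-way up) of the black finned coaxial attenuator, a loose part lying flat; finned body 20 (x) x 41 (y) x 20 (z) mm, with a thin connector at each end (58 mm over all along y); 0.06 kg give or take a third. Grip it across the 20 mm (along its x). It starts on the green mat, roughly lengthwise.
- green_mat_top (a point): centre of the top face of the green mat, 120 (x) x 80 (y) mm, 4 mm thick, fixed on the riser; x is its long side; its top lies 40 mm over the bench.
- orange_mat_top (a point): centre of the top face of the orange mat, otherwise the same as the green one; the two mats may stand either way round, their centres 220 to 240 mm apart.
- riser: low fixed aluminium riser plate on feet, 140 (x) x 360 (y) mm, top face 36 mm over the bench; origin under its middle on the bench; it carries a mat near each end of its y. The bare metal in its middle, between the mats, is free to park a part on (4 mm lower than the mats' tops).
- shield_box: grey metal shielded test box, fixed to the bench, 160 (x) x 180 (y) x 70 (z) mm; origin under its middle on the bench, +x from its front to its hinge side, +y to the left seen from its front, z up. White round angle scales of 45 mm radius on both sides at the hinge carry a red line at 60 degrees of opening (black lines at 30 and 90).
- lid_hinge (a point): point on the lid's hinge line in the middle of the box's far top edge, 80 mm in +x of the box's origin and 70 mm up; the hinge line runs along the box's y.
- lid_bar (a point): middle of the lid's red handle bar, which moves with the lid: a round bar of 12 mm diameter, 100 mm long along the box's y, carried by an arm at each end (88 mm clear between them). With the lid shut it lies 193 mm in front (-x) of the hinge line and 38 mm above it, 33 mm in front of the box and 32 mm above the lid's top face, free to be pinched from above with one finger on each side (along the box's x). The round bar can turn between the fingers as the lid rises.
- lid (a joint): opening angle of the lid in rad: 0 shut, growing as its front edge rises; 1.047 is 60 degrees; it ends at 1.75. The lid (160 x 180 mm, 6 mm thick, 0.3 kg) has a closing spring: let go at any angle it falls shut. Lifting takes about 3 to 4 N at the bar.
- tower: bystander: open four-sided antenna tower with white corner posts, 69 x 64 mm, 80 mm high; origin under its middle.
- spool: bystander: spool of solder, black flanges, 54 mm diameter, 40 mm high, standing; origin under its middle.
- pen: bystander: white marker pen with a black cap, 135 mm long, lying; origin under its middle.

How it is judged:
By the outcome, as a careful person would: the job done as asked, in the order asked, and still so for the second after the job is handed in, while the arm keeps its last pose, push and grip.
It also fails if it takes over 72 s, if anything falls off the work surface, if the arm or the gripper's body presses on something with over 40 N, if the wrist force passes 120 N, or if a joint passes its speed limit or range.

ROBOT

A 7-joint arm with a two-finger parallel gripper is mounted at the origin on the work surface; the furniture and walls round the work are solid. World frame = base frame: x ahead of the robot, y to its left, z up, the work surface at z = 0. Lengths are in m, angles in rad, forces in N, time in s.
With the tool pointing down it reaches from about 0.4 to 0.85 m from the base axis. Payload 6.9 kg.
Tool frame: the origin (TCP) lies midway between the tips of the shut fingers; the grasp point (between the pads) lies behind it (ctrl.pinch_z is the z of the grasp point in the tool frame, in m); z points along the fingers, y is the line along which they close (so a half turn about z gives the same grasp; the last joint's range is limited). The gripper opens to 85 mm and grips with 20 to 120 N. Pads are 22 mm wide; open, the fingers measure 114 mm over their backs; the gripper's body (76 mm by 85 mm) begins 54 mm behind the grasp point. The pads swing forward as they close: fully open they stand 13 mm farther back than shut.
Start: joints at [1.315, 0.507, -0.238, 1.5, 0.126, 1.149, -0.155], TCP at [0.221, -0.585, 0.231] pointing down, gripper open.
Joint ranges: [-3.08, 3.08], [-0.24, 2.05], [-1.43, 1.35], [0, 2.5], [-1.52, 4.66], [0.17, 1.96], [-2.89, 2.89]. Speed limits (rad/s): [2.39, 2.39, 3.14, 3.14, 3.14, 3.14, 3.14].

INTERFACE

Orientations are given as a unit quaternion [w, x, y, z].
In Python, from station import ctrl, get_state, vision, ticket, models gives the robot as it stands. Calls block until the motion is done:
- ctrl.movep(position, orientation): joint-space move of the TCP to a pose.
- ctrl.movel(position, frame=None, max_speed=0.15): straight line of the TCP; frame=None keeps the orientation; max_speed is the mean speed in m/s.
- ctrl.set_joints(angles): joint-space move.
- ctrl.ungrasp() and ctrl.close_gripper(force=None): open the fingers fully, or close them until they stop; force is the grip in N (None keeps the last).
- ctrl.pause(seconds).
- ctrl.ik(position, orientation): joint angles nearest the present ones, or None.
- get_state(): the state.
- vision.grab_frame(name): name is "side" or "top"; returns (picture, depth): 400x640x3 uint8, blue, green, red; 400x640 float32, m along the optical axis (not along the pixel's ray), 0 where there is no reading.
- vision.camera_info(name): a dict with "mtx" (3x3 intrinsics, pixels), "R" (3x3) and "t" (3): a world point X has camera coordinates R X + t. Camera axes: x right, y down, z forward; pixel columns grow to the right and rows downward; lengths in m; the calibration is good to about 2 mm. A picture is of the moment at which its call begins. camera_info takes no time and is no camera call.
A pose or a line that the arm cannot do raises ctrl.Unreachable and nothing moves.
- ticket.close_job(): hands the job in; it is judged then, once.
Trained networks look in the newest picture that a camera, given by its name, has taken for a name from the list of things; names that differ only in an ending like _2 or _b are one class to them, and where a whole thing is asked for, a point or a joint stands for the part that bears it (a point fixed in the world has none). Each returns a list of dicts, best first, with "p" (0 to 1); they miss things now and then, are a little off and sometimes report something else, mostly with a low value. They report only what shows in the picture. A call takes as long as a camera call.
- models.recognise(camera, target): "point" ([column, row] in pixels, amid what is visible of it).
- models.masks_of(camera, target): "mask" (400x640 bool, what is visible of it) and "point" ([column, row] in pixels, amid what is visible of it).
The state is a dict: "time": time; "qpos": joint angles; "qd": joint speeds; "tau": joint torques, N m; "tcp_pos": TCP position; "eef_rot": TCP orientation; "contact_force": force on the tool from outside, world axes, zero at the start; "wrist_torque": the same for the moment, N m; "width": finger opening in m; "gripper_force": force on a finger pad.
Only numpy, scipy, OpenCV 4.12 (cv2) and the standard library are available. Lean on these libraries where they do the work, as an engineer would, in place of code of your own. Each camera call takes 0.05 s, during which the arm holds its last target. There are 200 camera calls.

## Working session

There is one attempt and no reset: what is moved stays moved. The work goes in short steps, each a Python script; the robot and the scene stay as the last script left them, time stands still between calls to the robot, and variables do not carry over. Pictures are saved under pics/ and viewed, at most 10 in all, crops included, and the job is handed in when it is done.

```bash
ls; mkdir -p pics; cat > h.py <<'E'
import numpy as np, cv2
from station import ctrl, get_state, vision, ticket, models
def cloud(cam):
    img,d=vision.grab_frame(cam); c=vision.camera_info(cam)
    v,u=np.mgrid[0:400,0:640]; K=c["mtx"]
    P=np.stack([(u-K[0][2])/K[0][0]*d,(v-K[1][2])/K[1][1]*d,d],-1)
    W=(P-np.array(c["t"]))@np.array(c["R"])
    W[d==0]=np.nan
    return img,d,W
def snap(cam,name):
    img,d,W=cloud(cam); cv2.imwrite("pics/"+name,img); return img,d,W
E
python3 - <<'E'
from h import *
print(get_state()); print(ctrl.pinch_z)
for c in ("top","side"):
    img,d,W=snap(c,c+"1.png"); ci=vision.camera_info(c)
    print(c, -np.array(ci["R"]).T@ci["t"], np.array(ci["R"])[2])
    for n in "module_mid attenuator_mid green_mat_top orange_mat_top riser shield_box lid_bar lid tower spool pen".split():
        r=models.masks_of(c,n)
        for q in r[:2]:
            m=cv2.erode(q["mask"].astype(np.uint8),np.ones((3,3)))>0; X=W[m]; X=X[~np.isnan(X[:,0])]
            if len(X): print(n,round(q["p"],2),np.round(q["point"]),m.sum(),np.median(X,0).round(3),np.percentile(X,3,axis=0).round(3),np.percentile(X,97,axis=0).round(3))
E
```

```text
pics
{'time': 0.0, 'qpos': array([ 1.31548935,  0.50834694, -0.23753453,  1.50115491,  0.12568378,
        1.1488691 , -0.15479386]), 'qd': array([-0.00137575,  0.00209103,  0.00134223,  0.00143469,  0.00071283,
        0.00144686, -0.00059592]), 'tau': array([-3.53215528e-04, -6.20600009e+01, -2.18637630e+00, -2.49652863e+01,
        1.28074415e-02,  1.21739792e-02, -9.41328040e-06]), 'tcp_pos': array([ 0.22040334, -0.58430879,  0.23041672]), 'eef_rot': array([-8.79657794e-04,  9.83768485e-01,  1.79440146e-01, -1.65990290e-04]), 'contact_force': array([-0.001015  , -0.55059406,  0.07809388]), 'wrist_torque': array([ 0.0154712 ,  0.02238919, -0.02512641]), 'gripper_force': 0.0, 'width': 0.08563105388294177}
-0.0187
top [0.4315724  0.05470304 1.33770242] [ 0.13865336 -0.00752181 -0.99031241]
module_mid 0.96 [451. 231.] 372 [ 0.513 -0.329  0.073] [ 0.48  -0.351  0.06 ] [ 0.552 -0.312  0.079]
green_mat_top 0.85 [372. 251.] 745 [ 0.46 -0.11  0.04] [ 0.409 -0.144  0.035] [ 0.517 -0.068  0.045]
orange_mat_top 0.76 [441. 238.] 285 [ 0.484 -0.314  0.04 ] [ 0.457 -0.374  0.035] [ 0.567 -0.295
[... 1261 characters left out ...]
 0.414 -0.132  0.039] [ 0.521 -0.062  0.043]
orange_mat_top 0.28 [316. 236.] 2410 [0.622 0.24  0.076] [0.541 0.158 0.075] [0.709 0.31  0.091]
riser 0.88 [349. 179.] 891 [ 0.49  -0.198  0.037] [ 0.399 -0.316  0.029] [ 0.581 -0.038  0.039]
shield_box 0.57 [290. 239.] 4307 [0.673 0.255 0.076] [0.55  0.157 0.037] [0.753 0.351 0.109]
lid_bar 0.86 [318. 239.] 2439 [0.62  0.24  0.076] [0.531 0.157 0.075] [0.708 0.31  0.108]
lid_bar 0.52 [344. 161.] 256 [ 0.52  -0.315  0.064] [ 0.484 -0.341  0.043] [ 0.558 -0.309  0.076]
lid 0.89 [317. 233.] 2577 [0.62  0.239 0.076] [0.532 0.155 0.075] [0.709 0.311 0.105]
tower 0.66 [298. 201.] 499 [ 0.667 -0.014  0.044] [ 0.644 -0.062  0.006] [ 0.69  -0.008  0.076]
```

```bash
python3 - <<'E'
import cv2
a=cv2.imread("pics/top1.png")[130:310,160:520]; cv2.imwrite("pics/topc.png",cv2.resize(a,(800,400),interpolation=cv2.INTER_CUBIC))
E
cat > meas.py <<'E'
from h import *
def rect(X):
    (c,s,a)=cv2.minAreaRect((X[:,:2]*1000).astype(np.float32)); return np.round(c,1),np.round(s,1),round(a,1)
img,d,W=cloud("top")
hsv=cv2.cvtColor(img,cv2.COLOR_BGR2HSV).astype(int); H,S,V=hsv[...,0],hsv[...,1],hsv[...,2]
x,y,z=W[...,0],W[...,1],W[...,2]
ris=(x>.38)&(x<.62)&(y>-.45)&(y<0)
def rep(n,m):
    print(n,m.sum(),rect(W[m]),W[m].mean(0).round(4))
rep("green",ris&(H>40)&(H<90)&(S>80)&(z<.05)&(z>.03))
rep("orange",ris&(H<22)&(S>120)&(z<.048)&(z>.03))
rep("riser",ris&(z>.028)&(z<.05))
rep("high",ris&(z>.065)&(y<-.2))
rep("att",ris&(z>.052)&(y>-.2))
rep("dark on green",ris&(V<70)&(y>-.17)&(z>.042))
rep("dark on orange",ris&(V<60)&(y<-.27)&(z>.042))
b=(x>.45)&(x<.8)&(y>.1)&(y<.37)
rep("lid",b&(z>.068)&(z<.083))
rep("red",b&((H<8)|(H>172))&(S>120)&(z>.085))
E
python3 meas.py
```

```text
green 700 (array([ 463.9, -106.3]), array([106.8,  69.7]), 13.3) [ 0.4632 -0.1075  0.0401]
orange 298 (array([ 513.4, -335.4]), array([111.7,  71.2]), 8.8) [ 0.5017 -0.3257  0.0402]
riser 4798 (array([ 486.7, -205.8]), array([140. , 393.1]), 13.1) [ 0.4866 -0.2088  0.0373]
high 434 (array([ 516.6, -339.2]), array([84.5, 56.4]), 1.7) [ 0.5158 -0.3323  0.0739]
att 79 (array([465.6, -94.6]), array([15.9, 53.9]), 89.9) [ 0.4673 -0.0946  0.0577]
dark on green 67 (array([467. , -94.7]), array([16. , 32.9]), 89.6) [ 0.4673 -0.0943  0.0574]
dark on orange 0 (array([0., 0.]), array([0., 0.]), 0.0) [nan nan nan]
lid 3233 (array([663.8, 204.5]), array([211.3, 265.9]), 14.4) [0.6345 0.2377 0.0759]
red 115 (array([522.8, 210.9]), array([ 10.1, 104.5]), 12.8) [0.5225 0.2107 0.1131]meas.py:9: RuntimeWarning: Mean of empty slice.
  print(n,m.sum(),rect(W[m]),W[m].mean(0).round(4))
  ret = um.true_divide(
```

View pics/topc.png

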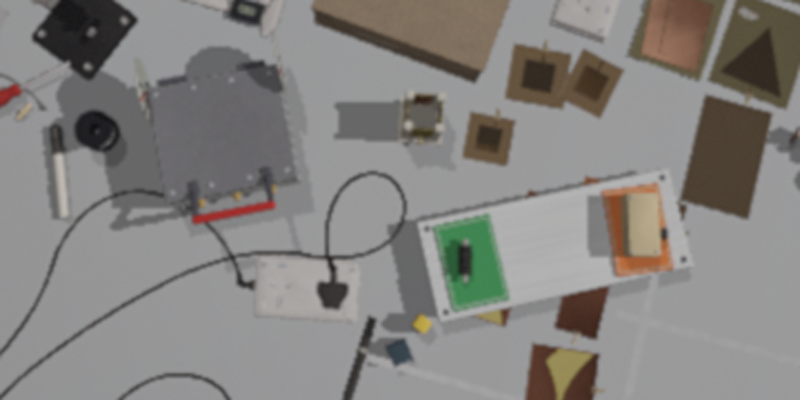

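View pics/side1.png

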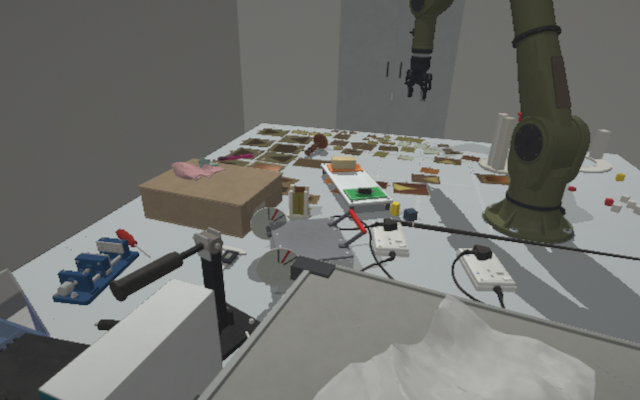

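The top view shows the riser tilted about 12°, with the attenuator on green (crop 465,260) and the module on orange (crop 645,225). The module's knob is on the world −y side, towards −x (665,233). The red bar is at crop (233,212). The side view agrees with this. Next I'll refine the angles and centres.

```bash
cat > meas2.py <<'E'
from h import *
def fit(X,tag,a0=0):
    # robust rectangle: angle by minimising trimmed extents over small rotations
    X=X[:,:2]; best=None
    for a in np.radians(np.arange(-10,25,.25)):
        c,s=np.cos(a),np.sin(a); u=X@[c,s]; v=X@[-s,c]
        p=[np.percentile(u,[1,99]),np.percentile(v,[1,99])]
        A=np.ptp(p[0])*np.ptp(p[1])
        if best is None or A<best[0]: best=(A,a,p,c,s)
    A,a,p,c,s=best; mu,mv=p[0].mean(),p[1].mean()
    print(tag,len(X),"ang",round(np.degrees(a),2),"ctr",np.round([mu*c-mv*s,mu*s+mv*c],4),"size",np.round([np.ptp(p[0]),np.ptp(p[1])],4),"mean",X.mean(0).round(4))
def big(m):
    n,l,st,_=cv2.connectedComponentsWithStats(m.astype(np.uint8)); return l==1+st[1:,4].argmax()
Ws=[];
for i in range(4):
    img,d,W=cloud("top"); W[d==0]=np.nan; Ws.append(W)
W=np.nanmedian(Ws,0)
hsv=cv2.cvtColor(img,cv2.COLOR_BGR2HSV).astype(int); H,S,V=hsv[...,0],hsv[...,1],hsv[...,2]
x,y,z=W[...,0],W[...,1],W[...,2]
ris=(x>.38)&(x<.62)&(y>-.45)&(y<0)
if __name__=="__main__":
    for n,m in dict(green=ris&(H>40)&(H<90)&(S>80)&(z<.046)&(z>.034),orange=ris&(H<22)&(S>120)&(z<.046)&(z>.034),
      riser=ris&(z>.031)&(z<.043),module=ris&(z>.069)&(z<.08),att=ris&(z>.05)&(z<.066)&(y>-.2),
      lid=(x>.5)&(x<.8)&(y>.1)&(y<.37)&(z>.070)&(z<.081),red=(x>.45)&(x<.6)&(y>.1)&(y<.37)&((H<8)|(H>172))&(S>120)&(z>.1)).items():
        if n not in("riser",): m=big(m)
        fit(W[m],n); 
        if n in("att","red"):
            q=W[m][:,:2]; _,_,vt=np.linalg.svd(q-q.mean(0)); print("pca",np.degrees(np.arctan2(vt[0][1],vt[0][0])), W[m][:,2].max())
E
python3 meas2.py
python3 - <<'E'
from h import *
for p in ([.46,-.1,.06],[.5,-.33,.06]):
    print(ctrl.ik(p,[0,1,0,0]))
E
```

```text
green 704 ang 12.25 ctr [ 0.4639 -0.106 ] size [0.1045 0.0675] mean [ 0.4633 -0.1074]
orange 281 ang 11.25 ctr [ 0.5121 -0.3341] size [0.1087 0.0687] mean [ 0.4982 -0.3241]
riser 4759 ang 13.5 ctr [ 0.49 -0.22] size [0.1372 0.3539] mean [ 0.4865 -0.2087]
module 415 ang 0.75 ctr [ 0.5161 -0.3327] size [0.0833 0.041 ] mean [ 0.5158 -0.3325]
att 90 ang 0.0 ctr [ 0.4657 -0.0947] size [0.0538 0.0155] mean [ 0.4667 -0.0947]
pca 178.67897837369554 0.06157530302961495
lid 3218 ang 12.25 ctr [0.6356 0.2373] size [0.1637 0.1764] mean [0.6341 0.2373]
red 116 ang 12.0 ctr [0.5225 0.2119] size [0.0092 0.1024] mean [0.5225 0.2111]
pca -77.97282966094441 0.11576364757561282
[ 0.32245697  0.50937759 -0.23061936  2.11184096  0.21771572  0.54221636
 -1.6377985 ]
[ 0.64156388  0.64569216 -0.15854946  1.77664743  0.14289149  0.73039666
 -1.16301182]
```

```bash
cat >> h.py <<'E'
def q(deg): a=np.radians(deg)/2; return [0,np.cos(a),np.sin(a),0]
def pick(xy,deg,z,force,hi=.13):
    ctrl.movep([*xy,hi],q(deg)); ctrl.movel([*xy,z],max_speed=.12)
    ctrl.close_gripper(force); s=get_state(); print("w",s["width"],"f",s["gripper_force"],s["contact_force"],s["tcp_pos"])
    ctrl.movel([*xy,hi]); s=get_state(); print("lifted w",s["width"],s["contact_force"],"t",s["time"])
def place(xy,deg,z,hi=.13):
    ctrl.movep([*xy,hi],q(deg)); ctrl.movel([*xy,z+.015]); ctrl.movel([*xy,z],max_speed=.04)
    s=get_state(); print("down",s["contact_force"],s["tcp_pos"])
    ctrl.ungrasp(); ctrl.movel([*xy,hi]); print("t",get_state()["time"])
A=12.4; G=np.array([.4639,-.1060]); O=np.array([.5125,-.3340]); R=np.array([.4885,-.22])
E
python3 - <<'E'
from h import *
ctrl.movep([.466,-.0947,.2],q(0))
pick([.466,-.0947],-.5,.0425,40)
img,d,W=snap("side","grip1.png")
E
```

```text
w 0.019046116571366588 f 39.46770966053009 [-1.66241307 -0.2230653   5.13877537] [ 0.46613178 -0.09479755  0.04278673]
lifted w 0.018878617995086788 [-0.00647906 -0.0983583  -0.89334625] t 6.0417
```

```bash
python3 - <<'E'
from h import *
place(R,A,.0395)
# module: grip 12 mm towards its -y = world +x, angle .75
a=np.radians(.75); g=np.array([.5160,-.3327])+.012*np.array([np.cos(a),np.sin(a)])
pick(g,.75,.046,70)
off=.012*np.array([np.cos(np.radians(A)),np.sin(np.radians(A))])
place(G+off,A,.047)
ctrl.movep([.50,-.40,.2],q(A))
img,d,W=snap("top","t2.png"); cv2.imwrite("pics/t2c.png",cv2.resize(img[200:300,320:480],(800,500),interpolation=cv2.INTER_CUBIC))
E
python3 meas2.py
```

```text
down [-0.39151353  0.86103191 -0.52236802] [ 0.48841756 -0.21995853  0.03937542]
t 9.25
w 0.04119995040360219 f 72.23026156425476 [-1.25202562  0.42825137  6.24066498] [ 0.52842522 -0.33285817  0.04683517]
lifted w 0.04061528610440507 [-1.11428937 -0.86094402 -4.42270682] t 11.8417
down [-0.3884593  -0.24837356 -2.85282941] [ 0.47558006 -0.10337087  0.04687899]
t 15.1083
green 320 ang 13.0 ctr [ 0.4638 -0.106 ] size [0.1056 0.0684] mean [ 0.462  -0.1002]
orange 802 ang 8.25 ctr [ 0.5124 -0.3352] size [0.1058 0.0679] mean [ 0.5123 -0.3352]
riser 4792 ang 12.75 ctr [ 0.49   -0.2199] size [0.1371 0.3538] mean [ 0.4913 -0.229 ]
module 413 ang 12.75 ctr [ 0.4645 -0.1051] size [0.0831 0.0413] mean [ 0.4642 -0.105 ]
att 16 ang 1.75 ctr [ 0.4588 -0.1367] size [0.0145 0.0118] mean [ 0.4591 -0.1358]
pca -164.44918823986504 0.06523137787314238
lid 3205 ang 12.5 ctr [0.6355 0.2374] size [0.1635 0.1765] mean [0.6342 0.2373]
red 110 ang 12.75 ctr [0.5225 0.2135] size [0.0099 0.1043] mean [0.5208 0.2174]
pca -77.72667137020204 0.11688389910555622
```

View pics/t2c.png

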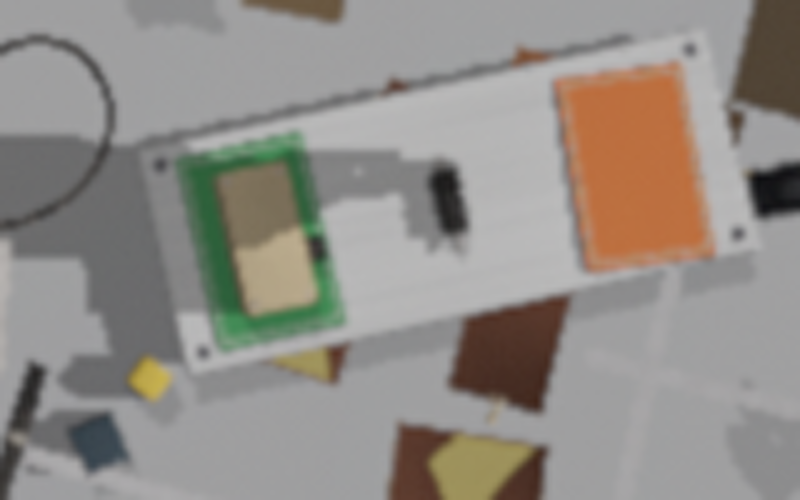

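The picture shows the module centred on the green mat and parallel to it. The attenuator is parked mid-riser at crop (450,200), and the orange mat is clear.

```bash
python3 - <<'E'
from meas2 import *
def pca(m,t):
    q_=W[m]; c=q_.mean(0); _,s,vt=np.linalg.svd(q_[:,:2]-c[:2],full_matrices=False); a=np.degrees(np.arctan(vt[0][1]/vt[0][0])); print(t,m.sum(),c.round(4),round(a,2)); fit(q_,t); return c,a
o,ao=pca(big(ris&(H<22)&(S>120)&(z<.046)&(z>.034)),"orange")
c,a=pca(big(ris&(z>.044)&(z<.066)&(y<-.17)&(y>-.27)),"att")
pca(big(ris&(V<70)&(y<-.17)&(y>-.27)),"att dark")
E
```

```text
orange 802 [ 0.5121 -0.3353  0.0402] 8.66
orange 802 ang 8.75 ctr [ 0.5124 -0.3351] size [0.1057 0.0681] mean [ 0.5121 -0.3353]
att 94 [ 0.4883 -0.2179  0.0522] 12.94
att 94 ang 11.0 ctr [ 0.4876 -0.2189] size [0.053  0.0182] mean [ 0.4883 -0.2179]
att dark 57 [ 0.4908 -0.2172  0.0536] 10.59
att dark 57 ang 9.0 ctr [ 0.4899 -0.2175] size [0.0338 0.0141] mean [ 0.4908 -0.2172]
```

```bash
python3 - <<'E'
from h import *
pick(R,A,.0385,40)
place([.5123,-.3352],8.7,.0435)
hi=np.array([.5225,.2125]); u=np.array([np.cos(np.radians(12.2)),np.sin(np.radians(12.2))])
print([ctrl.ik([*hi,.2],q(12.2+s)) for s in (90,-90)])
print(get_state()["qpos"])
ctrl.movep([.50,-.1,.25],q(A))
img,d,W=snap("top","t3.png"); cv2.imwrite("pics/t3c.png",cv2.resize(img[200:300,320:480],(800,500),interpolation=cv2.INTER_CUBIC))
E
```

```text
w 0.019113202868126445 f 40.04786968231201 [-0.68780518  0.10878284  4.91680942] [ 0.48870331 -0.22006041  0.03886017]
lifted w 0.018822623891659947 [-0.08064202 -0.06949107 -1.00792202] t 19.8083
down [-0.42164197  1.52535715 -1.06658727] [ 0.51220714 -0.33516486  0.04335823]
t 22.8833
[array([ 0.1673572 ,  0.57935576, -0.97201918,  1.70624311,  0.52129393,
        1.13872582, -0.74244547]), array([-0.99886216,  0.59908736,  0.95283671,  1.720945  , -0.53945276,
        1.10787771, -2.80617765])]
[ 0.81018845  0.60373598 -0.44175653  1.67144045  0.30618466  0.93655935
 -1.16550837]
```

View pics/t3c.png

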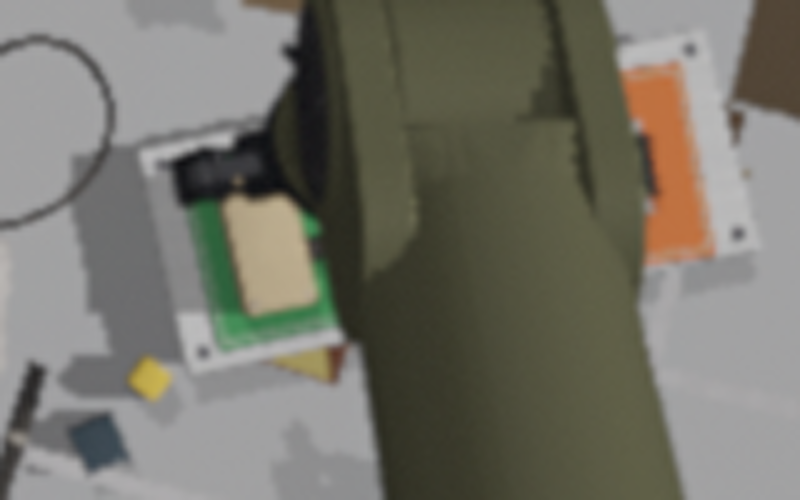

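```bash
python3 - <<'E'
from meas2 import *
for t,m in dict(att=ris&(z>.048)&(z<.066)&(y<-.28)&(y>-.38),dark=ris&(V<70)&(y<-.28)&(y>-.38)).items():
    m=big(m); fit(W[m],t); p=W[m][:,:2]; _,_,v=np.linalg.svd(p-p.mean(0),full_matrices=False); print(np.degrees(np.arctan(v[0][1]/v[0][0])))
E
```

```text
att 39 ang 8.0 ctr [ 0.5115 -0.3379] size [0.0521 0.0095] mean [ 0.5119 -0.3373]
7.553505907394265
dark 5 ang -3.0 ctr [ 0.5078 -0.3365] size [0.012 0.001] mean [ 0.5078 -0.3366]
-2.8859429915330472
```

The arm hides half of the attenuator (crop ~645,170), so I'll check it again from the bar hover pose.

```bash
cat >> h.py <<'E'
B=12.3; u=np.array([np.cos(np.radians(B)),np.sin(np.radians(B))]); bar=np.array([.5235,.2130]); hinge=bar+.193*u
r=np.hypot(.193,.038); a0=np.arctan2(.038,.193)
def barpos(th): return np.array([*(hinge-r*np.cos(a0+th)*u),.07+r*np.sin(a0+th)])
E
python3 - <<'E'
from h import *
print(barpos(0),barpos(np.radians(60)))
p=barpos(0); ctrl.movep([p[0],p[1],.2],q(B+90))
print(ctrl.ik(barpos(np.radians(60))-[0,0,.0187],q(B+90)))
snap("side","s3.png"); img,d,W=snap("top","t4.png"); print(get_state()["time"])
cv2.imwrite("pics/t4c.png",cv2.resize(img[130:310,160:520],(800,400),interpolation=cv2.INTER_CUBIC))
E
python3 - <<'E'
import sys; sys.path.insert(0,".")
from meas2 import *
for t,m in dict(att=ris&(z>.048)&(z<.066)&(y<-.28)&(y>-.38),orange=ris&(H<22)&(S>120)&(z<.046)&(z>.034),module=ris&(z>.069)&(z<.08)&(y>-.2)).items():
    m=big(m); fit(W[m],t)
E
```

```text
[0.5235 0.213  0.108 ] [0.64993846 0.24056804 0.2561429 ]
[ 0.0309378   0.71788418 -0.86454273  1.27873336  0.53510374  1.37764389
 -0.59101086]
25.475
att 93 ang 8.25 ctr [ 0.5113 -0.3335] size [0.0545 0.0169] mean [ 0.512  -0.3327]
orange 697 ang 7.75 ctr [ 0.5126 -0.3353] size [0.1059 0.0677] mean [ 0.5121 -0.3349]
module 412 ang 14.0 ctr [ 0.4643 -0.105 ] size [0.0833 0.0411] mean [ 0.4642 -0.1049]
```

View pics/t4c.png

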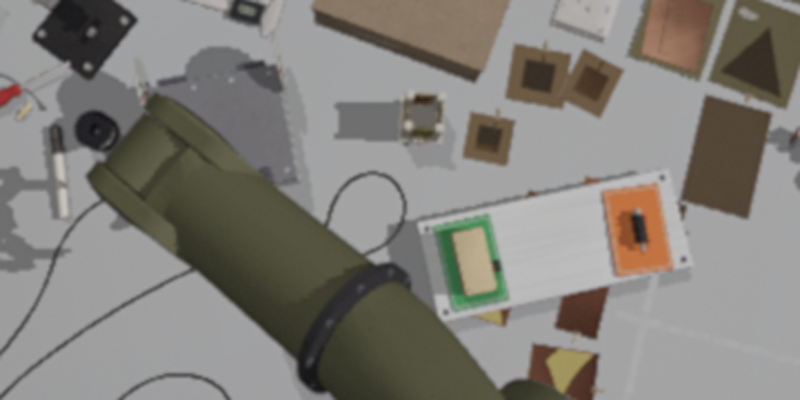

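Both parts are centred and aligned: the attenuator at crop (640,230), the module at (475,260), and the box is still shut. Next I'll pinch the bar.

```bash
python3 - <<'E'
from h import *
p=barpos(0); ctrl.movel([p[0],p[1],.089],max_speed=.12)
print("pre",get_state()["contact_force"].round(2))
ctrl.close_gripper(50); s=get_state(); print(s["width"],s["contact_force"].round(2),s["gripper_force"],s["tcp_pos"])
for k in range(1,4):
    ctrl.movel(barpos(np.radians(4*k))-[0,0,.019],max_speed=.06); s=get_state()
    f=s["contact_force"]; print(4*k,s["width"].round(4),(f[:2]@u).round(2),f.round(2),s["time"])
E
```

```text
pre [ 0.83 -0.72  0.66]
0.010236127020427413 [-3.61 -2.01  4.18] 48.693957924842834 [0.52262233 0.21273915 0.08894337]Traceback (most recent call last):
  File "<stdin>", line 7, in <module>
AttributeError: 'float' object has no attribute 'round'
```

```bash
sed -i 's/bar=np.array(\[.5235,.2130\])/bar=np.array([.5225,.2127])/' h.py; python3 - <<'E'
from h import *
for k in range(1,5):
    ctrl.movel(barpos(np.radians(5*k))-[0,0,.019],max_speed=.06); s=get_state()
    f=s["contact_force"]; print(5*k,round(float(s["width"]),4),(f[:2]@u).round(2),f.round(2),s["tcp_pos"].round(4),s["time"])
E
```

```text
5 0.0104 -3.07 [-3.2   0.23 -3.79] [0.5265 0.2136 0.106 ] 28.05
10 0.0103 -4.06 [-4.06 -0.46 -4.1 ] [0.5317 0.2147 0.1223] 28.4833
15 0.0101 -6.02 [-5.98 -0.83 -1.94] [0.5382 0.2161 0.1384] 28.9167
20 0.0105 -8.34 [-8.25 -1.32  0.4 ] [0.5459 0.2178 0.1536] 29.35
```

```bash
cat >> h.py <<'E'
def barpos2(th): # pull slightly outwards to relieve the radial push
    return barpos(th)+.002*np.array([*(-np.cos(a0+th)*u),np.sin(a0+th)])
E
python3 - <<'E'
from h import *
for k in range(5,13):
    ctrl.movel(barpos2(np.radians(5*k))-[0,0,.019],max_speed=.06); s=get_state()
    f=s["contact_force"]; print(5*k,round(float(s["width"]),4),(f[:2]@u).round(2),f.round(2),s["tcp_pos"].round(4),s["time"])
img,d,W=snap("side","s5.png"); cv2.imwrite("pics/s5c.png",cv2.resize(img[150:300,220:420],(800,600),interpolation=cv2.INTER_CUBIC))
# lid angle from depth: points of lid surface in the box's hinge frame
for c in ("side","top"):
    img,d,W=cloud(c); P=W.reshape(-1,3); P=P[~np.isnan(P[:,0])]
    xb=(P[:,:2]-hinge)@u; yb=(P[:,:2]-hinge)@np.array([-u[1],u[0]])
    m=(xb>-.11)&(xb<.02)&(abs(yb)<.085)&(P[:,2]>.09)&(P[:,2]<.20)
    X=np.c_[xb,P[:,2]-.07][m]; print(c,m.sum())
    if m.sum()>30:
        for it in range(4):
            n=X.mean(0); _,_,v=np.linalg.svd(X-n,full_matrices=False); e=abs((X-n)@v[1]); X=X[e<max(.004,2*np.median(e))]
        print(len(X),"angle",np.degrees(np.arctan(-v[0][1]/v[0][0])), n, e.max())
E
```

```text
25 0.0101 -0.4 [-0.57  0.76 -5.73] [0.5551 0.2198 0.1685] 29.7917
30 0.0099 -2.0 [-2.11  0.31 -2.99] [0.565  0.2219 0.182 ] 30.2333
35 0.0098 -6.46 [-6.19 -1.94 -0.79] [0.576  0.2243 0.1946] 30.675
40 0.0102 -9.22 [-8.79 -2.97  3.39] [0.5884 0.227  0.2066] 31.1167
45 0.0099 -10.73 [-10.16  -3.81   6.45] [0.6016 0.2298 0.2171] 31.5583
50 0.0101 -11.21 [-10.5   -4.47  10.82] [0.6161 0.233  0.227 ] 32.0
55 0.0103 -9.42 [-8.53 -5.11 11.34] [0.6322 0.2366 0.2352] 32.4417
60 0.0101 -8.98 [-8.27 -4.26 10.14] [0.6482 0.2401 0.2414] 32.8833
side 1540
1537 angle 59.733394074825675 [-0.03672718  0.07638033] 0.0037066001898229234
top 23
```

View pics/s5c.png

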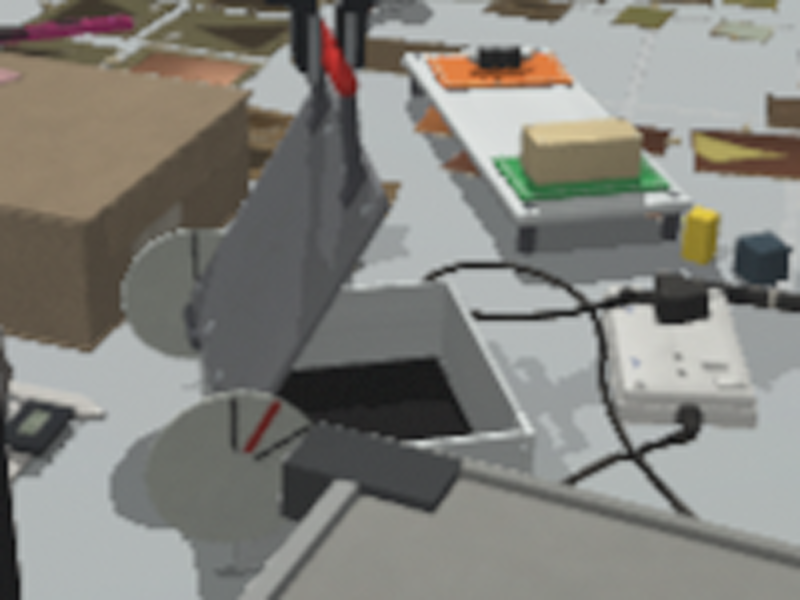

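The side view shows the lid edge (275,390)→(390,205) parallel to the red line (250,450)→(278,405), and the depth fit gives 59.7°. I'll check that it holds still, then hand in.

```bash
python3 - <<'E'
from h import *
ctrl.pause(1.5); s=get_state(); print(s["width"],s["contact_force"].round(2),s["tcp_pos"].round(4),s["time"])
img,d,W=cloud("side"); P=W.reshape(-1,3); P=P[~np.isnan(P[:,0])]
xb=(P[:,:2]-hinge)@u; yb=(P[:,:2]-hinge)@np.array([-u[1],u[0]])
X=np.c_[xb,P[:,2]-.07][(xb>-.11)&(xb<.02)&(abs(yb)<.085)&(P[:,2]>.09)&(P[:,2]<.20)]
v=np.linalg.svd(X-X.mean(0),full_matrices=False)[2]; ang=np.degrees(np.arctan(-v[0][1]/v[0][0])); print(ang)
if abs(ang-60)<1.2 and s["width"]>.008: print(ticket.close_job())
E
```

```text
0.010080167814136136 [-7.89 -3.7   9.68] [0.648  0.24   0.2413] 34.5333
59.73862125920989
the job is handed in; nothing more can be done
None
```

The job is handed in: the module is on the green mat and the attenuator on the orange, each within about 2 mm of centre and lengthwise. The arm is holding the lid open at about 59.7°, in line with the red mark, at 34.5 s.

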